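# Height-check a shim on the rail slide

### The job

Height-check the shim disc with the red ring: take the black cap off the slide's carrier and stand it upright, wholly on the grey resin block, then lay the red-ringed shim flat in the carrier's pocket and, by its red post, push the carrier under the orange bridge bar until it rests in the station detent at the yellow marks, not on at the end stop, and let go of it there. Then lift the checked shim out, leaving the carrier in that detent, and lay it flat, red ring up, wholly inside the dark circle on the turntable. Leave the two plain shims and the brass thumb screw where they are.

Things in the scene. Friction and masses are not known exactly. Their poses are not given: they have to be found in the camera images.
- shim_center (a point): The shim to check: nickel-plated steel disc, 40 mm diameter, 12 mm thick, about 120 g, with a painted red ring on its top face. Lies flat on the counter. The point is its centre, 6 mm above its underside; z is its axis.
- plain1_center (a point): A plain nickel shim disc, 40 mm diameter, 12 mm thick, no ring; bystander on the counter. Point at its centre.
- plain2_center (a point): The other plain shim disc, same size; bystander. Point at its centre.
- screw_center (a point): Brass thumb screw standing on its head on the counter: head 24 mm diameter and 9 mm thick, shank 9 mm diameter, 30 mm tall in all; bystander. Point on its axis 15 mm up.
- cap_center (a point): Black delrin cap, about 45 g, 36 mm tall, standing loose in the carrier's pocket: foot 42 mm diameter and 14 mm high, above it, from 17 mm up, a grip stem 24 mm in diameter up to the top. Point on its axis, 18 mm above its underside (so the stem runs from 1 mm below to 18 mm above the point); z along its axis.
- resin_top (a point): Grey resin fixture, a fixed flat block 90 x 90 mm, 15 mm high, whose bare top is where the cap is stood. Point at the centre of its top face.
- pocket (a point): Round pocket in the grey carrier, 46 mm across, 3 mm deep. Point at the centre of its floor, 31 mm above the counter; moves with the carrier. y points along the rail in the direction of travel, x across, z up. The carrier is 60 mm wide, its flat top 3 mm above the point, and reaches 33 mm ahead of and 127 mm behind it. Two yellow stripes on its top edges are in line with the point.
- post (a point): Red push post on the carrier's top, 115 mm behind the pocket's centre (its -y): 30 mm across the rail, 14 mm along it, reaching 30 mm above the carrier's top. The point is at its middle, 15 mm above the carrier's top; axes as the pocket's. It stays short of the bridge at the station.
- carrier (a joint): Carrier travel, m: 0 at the load-end stop (it starts there), 0.140 in the station detent, 0.175 at the far end stop. Friction about 1.5 N; it stays where left. Detent: a sprung ball on the carrier rides over a fixed pin from about 13 mm before the station and drops between two pins; about 6 N to push in or out; within about 3 mm it draws the carrier in.
- station (a point): Fixed point on the rail where the pocket's floor centre lies when the carrier is in the station detent, shown by two yellow stripes across the blue base on both sides of the rail. Axes: y along the rail in the direction of travel, z up.
- bridge (a point): Orange bridge bar, fixed across the rail 55 mm before the station. Point: middle of the bar's underside, 48 mm above the counter (5 mm over a seated shim; the cap in the pocket would strike it). The bar is 12 mm high, 16 mm along the rail, 126 mm long, on dark posts 52 mm either side of the rail's middle. Axes as the station's.
- table_top (a point): Fixed steel indexing turntable, 110 mm diameter, its top 45 mm above the counter, with a locked hand crank on one side below the top. On the top is a flush dark circle 70 mm in diameter. Point at the centre of the top; its x axis points to the crank side.
Mind the look-alikes: they are no part of the job. Leave any blue look-alike of the part that bears shim_center alone. Of the things that look like the part that bears resin_top, the smaller one is meant.

How it is judged:
By the outcome, as a careful person would: the job done as asked, in the order asked, and still so for the second after the job is handed in, with the robot touching nothing.
It also fails if it takes over 69 s, if anything falls off the work surface, if the arm or the gripper's body presses on something with over 40 N, if the wrist force passes 120 N, or if a joint passes its speed limit or range.

### The arm

A 7-joint arm with a two-finger parallel gripper is mounted at the origin on the work surface. World frame = base frame: x ahead of the robot, y to its left, z up, the work surface at z = 0. Lengths are in m, angles in rad, forces in N, time in s.
With the tool pointing down it reaches from about 0.4 to 0.85 m from the base axis. Payload 10.4 kg.
Tool frame: the origin (TCP) lies on the mounting face of the last link; the fingertips stand r.tips_ahead ahead of it and the grasp point (between the pads) lies 164 mm ahead of it (r.tips_ahead is the distance from the TCP to the fingertips, in m); z points along the fingers, y is the line along which they close (so a half turn about z gives the same grasp; the last joint's range is limited). The gripper opens to 87 mm and grips with 3 to 60 N. Pads are 19 mm wide; open, the fingers measure 117 mm over their backs; the gripper's body (75 mm by 190 mm) begins 51 mm behind the grasp point.
Start: joints at [-1.248, 0.332, -0.065, 1.46, 0.022, 1.35, -0.088], TCP at [0.212, 0.588, 0.405] pointing down, gripper open.
Joint ranges: [-2.6, 2.6], [-0.5, 2.12], [-1.47, 1.34], [0.16, 2.42], [-1.27, 4.41], [0.06, 2.06], [-2.6, 2.6]. Speed limits (rad/s): [2.22, 2.22, 2.79, 2.79, 3.14, 3.14, 3.14].

### API

Orientations are given as a unit quaternion [x, y, z, w].
In Python, from bench import telemetry, imaging, job, r gives the robot as it stands.
- The arm moves only by the tool move_arm, never from a script. Its argument "steps" is a list of rows, each an object of numbers: "dx", "dy", "dz": the shift along the tool's x, y, z in cm; "spin": the turn about the tool's z in rad. In form: [{"dx": .., "dy": .., "dz": .., "spin": ..}, ...]. A call has 1 to 12 rows; each row shifts and turns the commanded pose from where the row before left it, along the tool's axes as they then stand; what a row does not reach is not made up. A row lasts 1/10 s, in which the tool goes at most 50 mm and 8.59 degrees, less where a joint would pass 70% of its speed; a pose out of reach is approached as far as the arm can. A call with a gripper value outside its range is refused whole. "claw" is the finger opening in cm, from 0 to 8.7, set as the call begins (left out, the last holds). The fingers move at their own pace and stop on an object; "squeeze" is the grip in N (left out, the last holds). Time passes only in rows, so rows that do not move let the fingers close. It gives the time, the measured TCP pose, the force, the opening and the grip force at its end, in the units of the state.
- telemetry.read_state(): the state, without advancing time (a new reading comes with each control period).
- imaging.camera(name): name is "side" or "top" or "wrist"; returns a dict with "img" (420x560x3 uint8, red, green, blue), "camera_matrix" (3x3 intrinsics, pixels), "R" (3x3) and "t" (3): a world point X has camera coordinates R X + t. Camera axes: x right, y down, z forward; pixel columns grow to the right and rows downward; lengths in m; the calibration is good to about 2 mm. A picture is of the moment at which its call begins. There is no depth.
- job.close_job(): hands the job in; it is judged then, once.
The state is a dict: "time": time; "joint_positions": joint angles; "joint_vel": joint speeds; "joint_torque": joint torques, N m; "ee_pos": TCP position; "eef_rot": TCP orientation; "ft_force": force on the tool from outside, world axes, zero at the start; "torque": the same for the moment, N m; "width": finger opening in m; "grip_force": force on a finger pad.
Only numpy, scipy, OpenCV 4.12 (cv2) and the standard library are available. Lean on these libraries where they do the work, as an engineer would, in place of code of your own. Each camera call takes 0.05 s, during which the arm holds its last target. There are 200 camera calls.

## Working session

There is one attempt and no reset: what is moved stays moved. The work goes in short steps, Python scripts to look and compute and a tool call to move; the robot and the scene stay as the last step left them, time stands still between calls to the robot, and variables do not carry over. Pictures are saved under pics/ and viewed, at most 10 in all, crops included, and the job is handed in when it is done.

Besides the shell and the picture viewer there is one more tool, called as name([rows], argument=value, ...), one row to a line, values as JSON. move_arm: Moves the arm, as the interface text tells. Its arguments: {"type":"object","properties":{"steps":{"type":"array","items":{"type":"object","properties":{"dx":{"type":"number"},"dy":{"type":"number"},"dz":{"type":"number"},"spin":{"type":"number"}}}},"claw":{"type":"number"},"squeeze":{"type":"number"}},"required":["steps"]}

```bash
mkdir -p pics
cat > h.py <<'E'
import numpy as np, cv2
from bench import telemetry, imaging, job, r
def cam(n):
    c=imaging.camera(n); c['img']=np.array(c['img']); return c
def save(c,n): cv2.imwrite('pics/%s.png'%n, cv2.cvtColor(c['img'],cv2.COLOR_RGB2BGR))
def ray(c,u,v):
    d=np.linalg.inv(c['camera_matrix'])@[u,v,1]; R=np.array(c['R']); return -R.T@c['t'], R.T@d
def onz(c,u,v,z):
    o,d=ray(c,u,v); return o+d*(z-o[2])/d[2]
def proj(c,X):
    p=np.array(c['camera_matrix'])@(np.array(c['R'])@X+c['t']); return p[:2]/p[2]
E
python3 - <<'E'
from h import *
import pickle
cs={n:cam(n) for n in('top','side','wrist')}
pickle.dump(cs,open('c0.pkl','wb'))
for n in cs: save(cs[n],n+'0'); print(n,-np.array(cs[n]['R']).T@cs[n]['t'])
s=telemetry.read_state(); print({k:np.round(v,3) for k,v in s.items()}, r.tips_ahead)
E
```

```text
top [0.33635568 0.06502598 1.40856835]
side [ 0.39632592 -0.66818835  0.75743013]
wrist [0.1483764  0.60985041 0.38316921]
{'time': np.float64(0.15), 'joint_positions': array([-1.248,  0.333, -0.065,  1.461,  0.022,  1.35 , -0.088]), 'joint_vel': array([ 0.   , -0.003, -0.001, -0.002,  0.002,  0.   , -0.002]), 'joint_torque': array([ 1.0000e-03, -6.2364e+01,  2.5000e-02, -3.9014e+01, -6.1000e-02,
        3.7000e-02,  0.0000e+00]), 'ee_pos': array([0.212, 0.588, 0.404]), 'eef_rot': array([ 0.172,  0.985, -0.   , -0.   ]), 'ft_force': array([-0.11 , -0.183, -0.436]), 'torque': array([-0.011,  0.038,  0.049]), 'grip_force': np.float64(0.0), 'width': np.float64(0.087)} 0.1822
```

View pics/top0.png

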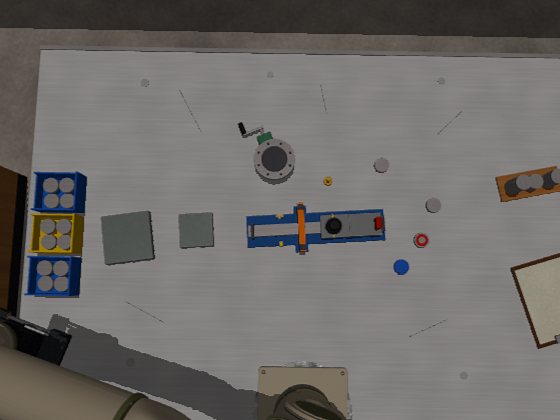

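View pics/side0.png

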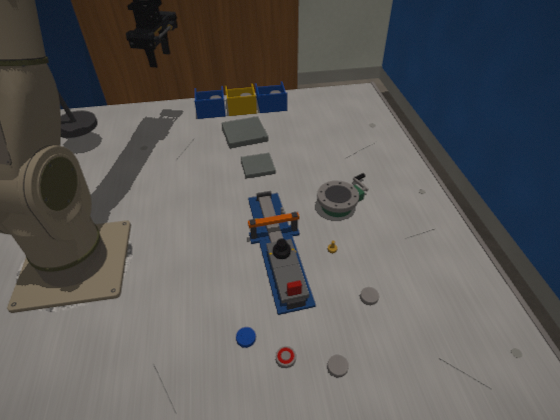

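The top view shows the red-ringed shim at (421,240). Look-alikes are the blue disc at (401,267), plain shims at (433,205) and (381,165), and binned discs at the left. The smaller resin block is at (196,230), with a larger one at (128,238). The cap is at (333,226), post at (379,224), bridge at (302,229) and turntable at (274,160). I choose the shim at (421,240) and the block at (196,230).

Run:
```python
from h import *
import pickle
cs=pickle.load(open('c0.pkl','rb')); c=cs['top']; im=c['img']
hsv=cv2.cvtColor(im,cv2.COLOR_RGB2HSV)
def comps(m,box,amin=8):
    x0,y0,x1,y1=box; z=np.zeros(m.shape,np.uint8); z[y0:y1,x0:x1]=m[y0:y1,x0:x1].astype(np.uint8)
    n,l,s,ce=cv2.connectedComponentsWithStats(z)
    return [(ce[i],s[i],(l==i).astype(np.uint8)) for i in range(1,n) if s[i][4]>=amin]
H,S,V=[hsv[...,i].astype(int) for i in range(3)]
red=((H<8)|(H>172))&(S>150)&(V>80)
for ce,s,_ in comps(red,(360,200,450,260)): print('red',ce,s, 'z.012',onz(c,*ce,.012).round(4),'z.064',onz(c,*ce,.064).round(4))
org=(H>8)&(H<18)&(S>180)&(V>120)
for ce,s,m in comps(org,(280,190,320,265)): print('bridge',ce,s,onz(c,*ce,.06).round(4),cv2.minAreaRect(cv2.findNonZero(m)))
yel=(H>20)&(H<34)&(S>130)&(V>100)
for ce,s,_ in comps(yel,(240,170,400,260),2): print('yel',ce,s,onz(c,*ce,.01).round(4),onz(c,*ce,.034).round(4))
blue=(H>100)&(H<125)&(S>130)
for ce,s,m in comps(blue,(240,200,392,260),60):
    print('blue',ce,s,cv2.minAreaRect(cv2.findNonZero(m)))
blk=V<45
for ce,s,_ in comps(blk,(318,212,350,242),20): print('cap',ce,s,onz(c,*ce,.067).round(4),onz(c,*ce,.045).round(4))
for b in [(170,200,225,260)]:
    m=(S>18)&(V<150)
    for ce,s,mm in comps(m,b,200):
        rct=cv2.minAreaRect(cv2.findNonZero(mm)); print('resin',ce,s,rct,onz(c,*rct[0],.015).round(4))
dk=(V<85)
for ce,s,mm in comps(dk,(255,140,293,180),200): print('circle',ce,s,onz(c,*ce,.045).round(4), cv2.minEnclosingCircle(cv2.findNonZero(mm)))
for u,v,z in [(381,165,.012),(433,205,.012),(327,181,.03)]: print(onz(c,u,v,z).round(3))
crop=im[140:280,230:450]
cv2.imwrite('pics/crop.png',cv2.cvtColor(cv2.resize(crop,None,fx=3.6,fy=3.6,interpolation=cv2.INTER_CUBIC),cv2.COLOR_RGB2BGR))
```

```text
red [378.5        221.98275862] [376 217   6  11  58] z.012 [ 0.4951 -0.1987  0.012 ] z.064 [ 0.4892 -0.1888  0.064 ]
red [421.34666667 239.54666667] [416 234  12  12  75] z.012 [ 0.4499 -0.3127  0.012 ] z.064 [ 0.4457 -0.2986  0.064 ]
bridge [300.95876289 226.80927835] [298 210   7  34 194] [0.4737 0.0109 0.06  ] ((301.0000305175781, 226.5), (33.258453369140625, 5.642951011657715), 87.1375961303711)
yel [327.96551724 180.68965517] [325 178   7   7  29] [ 0.6056 -0.0628  0.01  ] [ 0.601  -0.0606  0.034 ]
yel [279.18181818 215.72727273] [278 214   3   5  11] [0.5077 0.0677 0.01  ] [0.5047 0.0676 0.034 ]
yel [332.5 215.5] [332 215   2   2   4] [ 0.5108 -0.0755  0.01  ] [ 0.5078 -0.0731  0.034 ]
yel [333.5 235.5] [333 235   2   2   4] [ 0.4569 -0.0784  0.01  ] [ 0.4549 -0.076   0.034 ]
yel [280.81818182 243.45454545] [280 241   3   5  11] [0.4333 0.062  0.01  ] [0.4316 0.0621 0.034 ]
blue [272.28603104 218.98447894] [247 206  51  28 451] ((271.5000305175781, 219.50001525878906), (16.656667709350586, 53.40931701660156), 78.46537780761719)
blue [334.4847561  213.81707317] [303 206  80  16 328] ((342.5, 213.5), (15.0, 79.0), 90.0)
blue [338.83480176 238.96035242] [306 232  79  20 454] ((344.2629699707031, 236.7706756591797), (16.64325714111328, 79.99542236328125), 81.14203643798828)
blue [274.18837675 240.91783567] [248 235  52  17 499] ((273.5, 243.0), (16.0, 51.0), 90.0)
cap [333.15533981 225.62621359] [325 218  17  16 206] [ 0.4775 -0.0716  0.067 ] [ 0.4798 -0.0738  0.045 ]
cap [331.80769231 238.34615385] [322 237  21   3  26] [ 0.4446 -0.0683  0.067 ] [ 0.4464 -0.0705  0.045 ]
circle [273.81425891 158.5272045 ] [261 146  27  26 533] [0.6561 0.0845 0.045 ] ((273.8846130371094, 158.5), 13.12501049041748)
[ 0.651 -0.207  0.012]
[ 0.544 -0.346  0.012]
[ 0.601 -0.058  0.03 ]
```

View pics/crop.png

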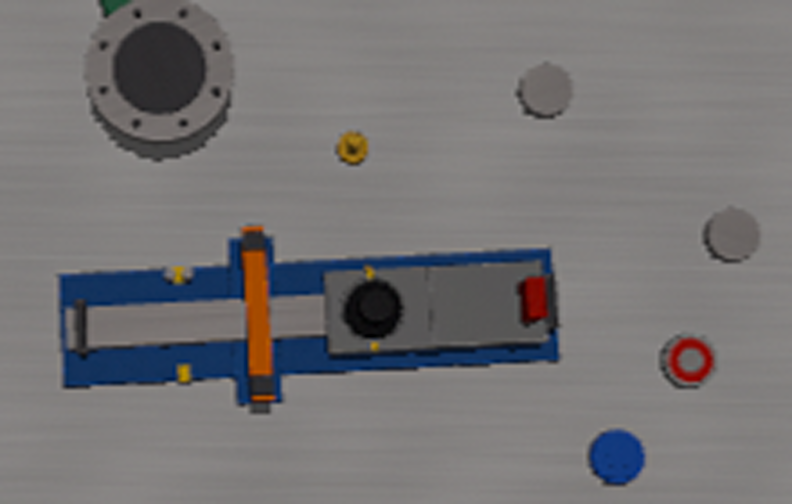

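The crop shows the red ring at (690,360) as a nickel disc with a painted red ring. It is separate from the blue disc at (615,455) and the plain shims, so the choice holds. I'm moving over the resin block now, with the tool x turned along the rail.

move_arm([
  {"dx": -2, "dy": -1.3},
  {"dx": -3.8, "dy": -2.6},
  {"dx": -4, "dy": -2.7},
  {"dx": -4, "dy": -2.7},
  {"dx": -4, "dy": -2.7},
  {"dx": -4, "dy": -2.7},
  {"dx": -4, "dy": -2.7},
  {"dx": -4, "dy": -2.7},
  {"dx": -2.7, "dy": -1.8},
  {"dx": -1, "dy": -0.7, "spin": 0.14},
  {"spin": 0.145},
  {"spin": 0.145},
])

```text
$.steps[0]: bad value
```

move_arm([
  {"spin": 0.145},
  {"spin": 0.145},
  {"spin": 0.145},
  {"spin": 0.14},
  {"spin": 0.14},
  {},
  {},
])

```text
$.steps[0]: bad value
```

```bash
cat >> h.py <<'E'
from scipy.spatial.transform import Rotation as Ro
def st():
    s=telemetry.read_state(); R=Ro.from_quat(s['eef_rot']).as_matrix(); return s,R
def to(p,yaw=None):
    """shift in cm (tool axes) for grasp point to world p"""
    s,R=st(); g=s['ee_pos']+R[:,2]*.164
    print('g',g.round(4),'x',R[:,0].round(3),'z',R[:,2].round(3),'d cm',(100*R.T@(np.array(p)-g)).round(2),'t',round(float(s['time']),2))
E
python3 - <<'E'
from h import *
to([0.478,-.072,.067])
c=cam('wrist'); save(c,'w1'); import pickle; pickle.dump(c,open('w1.pkl','wb'))
E
```

```text
g [0.2118 0.5878 0.2402] x [-0.941  0.339 -0.   ] z [-0.    -0.001 -1.   ] d cm [-47.41 -53.03  17.37] t 0.15
```

View pics/w1.png

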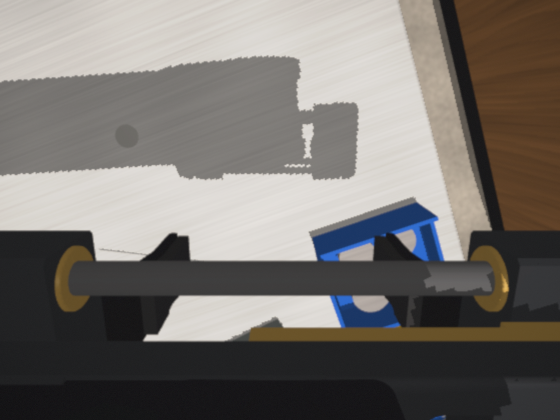

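The moves were refused because every row needs all four values. The arm hasn't moved, and this wrist picture only shows the gripper bar at row 280 and the blue bin at (380,260).

move_arm([
  {"dx": -2, "dy": -1.3, "dz": 0, "spin": 0},
  {"dx": -3.8, "dy": -2.6, "dz": 0, "spin": 0},
  {"dx": -4, "dy": -2.7, "dz": 0, "spin": 0},
  {"dx": -4, "dy": -2.7, "dz": 0, "spin": 0},
  {"dx": -4, "dy": -2.7, "dz": 0, "spin": 0},
  {"dx": -4, "dy": -2.7, "dz": 0, "spin": 0},
  {"dx": -4, "dy": -2.7, "dz": 0, "spin": 0},
  {"dx": -4, "dy": -2.7, "dz": 0, "spin": 0},
  {"dx": -2.7, "dy": -1.8, "dz": 0, "spin": 0},
  {"dx": -1, "dy": -0.7, "dz": 0, "spin": 0.14},
  {"dx": 0, "dy": 0, "dz": 0, "spin": 0.145},
  {"dx": 0, "dy": 0, "dz": 0, "spin": 0.145},
])

```text
time: 1.4
ee_pos: [0.4507, 0.2612, 0.4046]
eef_rot: [0.382, 0.924, -0.0, -0.0]
ft_force: [0.5, -0.0, -0.1]
width: 0.0871
grip_force: 0.0
```

move_arm([
  {"dx": 0, "dy": 0, "dz": 0, "spin": 0.145},
  {"dx": 0, "dy": 0, "dz": 0, "spin": 0.145},
  {"dx": 0, "dy": 0, "dz": 0, "spin": 0.145},
  {"dx": 0, "dy": 0, "dz": 0, "spin": 0.14},
  {"dx": 0, "dy": 0, "dz": 0, "spin": 0.14},
  {"dx": 0, "dy": 0, "dz": 0, "spin": 0},
  {"dx": 0, "dy": 0, "dz": 0, "spin": 0},
])

```text
time: 2.1
ee_pos: [0.4503, 0.2618, 0.4047]
eef_rot: [0.677, 0.736, -0.0, -0.0]
ft_force: [-0.2, -0.1, 0.2]
width: 0.0871
grip_force: 0.0
```

Run:
```python
from h import *
import pickle
to([0.478,-.072,.067])
print(telemetry.read_state()['joint_positions'].round(2) if 1 else 0)
c=cam('wrist'); pickle.dump(c,open('w1.pkl','wb')); save(c,'w2')
# resin from the initial top view
c=pickle.load(open('c0.pkl','rb'))['top']; im=c['img']; print(im[230,196],im[230,230],im[230,170])
for p in [(.4705,.28,.015),(.47,.065,.031)]: print(proj(c,p))
```

```text
g [0.4503 0.2618 0.2407] x [-0.084  0.996  0.   ] z [-0. -0. -1.] d cm [-33.5   -0.05  17.37] t 2.1
[-0.85  0.1   0.25  1.75 -0.03  1.3  -0.51]
[81 85 82] [129 127 126] [135 132 130]
[199.31744532 227.98060175]
[279.95119108 228.96134509]
```

View pics/w2.png

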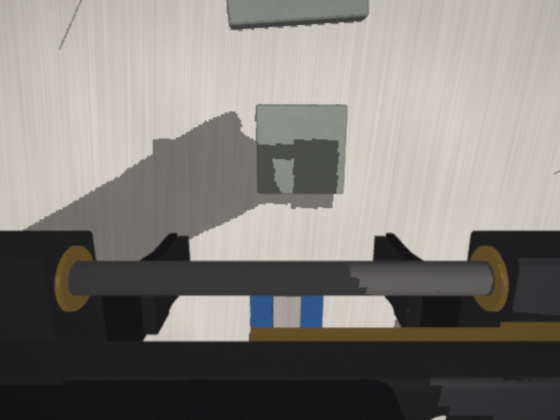

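The wrist view shows the smaller resin block with corners (256,104), (347,105), (344,193) and (258,193).

Run:
```python
from h import *
import pickle
c=pickle.load(open('w1.pkl','rb'))
P=[onz(c,u,v,.015) for u,v in [(256,104),(347,105),(344,193),(258,193)]]
m=np.mean(P,0); print('resin wrist',m.round(4),[np.linalg.norm(P[i]-P[i-1]).round(4) for i in range(4)])
to(m)
t=pickle.load(open('c0.pkl','rb'))['top']; im=t['img'].astype(int)
k=(im.max(2)<105)&(im[...,1]-im[...,0]>1); z=np.zeros(k.shape,np.uint8); z[200:260,165:225]=k[200:260,165:225]
z=cv2.morphologyEx(z,cv2.MORPH_OPEN,np.ones((5,5)))
rc=cv2.minAreaRect(cv2.findNonZero(z)); print(rc,'resin top',onz(t,*rc[0],.015).round(4))
```

```text
resin wrist [0.4687 0.2894 0.015 ] [np.float64(0.0889), np.float64(0.0887), np.float64(0.088), np.float64(0.089)]
g [0.4503 0.2619 0.2407] x [-0.084  0.996  0.   ] z [-0.  0. -1.] d cm [ 2.59  2.06 22.57] t 2.15
((195.98353576660156, 229.60484313964844), (33.09627914428711, 33.30443572998047), 87.61405944824219) resin top [0.466  0.2887 0.015 ]
```

move_arm([
  {"dx": -2, "dy": 0, "dz": 0, "spin": 0},
  {"dx": -4, "dy": 0, "dz": 0, "spin": 0},
  {"dx": -4, "dy": 0, "dz": 0, "spin": 0},
  {"dx": -4, "dy": 0, "dz": 0, "spin": 0},
  {"dx": -4, "dy": 0, "dz": 0, "spin": 0},
  {"dx": -4, "dy": 0, "dz": 0, "spin": 0},
  {"dx": -4, "dy": 0, "dz": 0, "spin": 0},
  {"dx": -4, "dy": 0, "dz": 0, "spin": 0},
  {"dx": -4, "dy": 0, "dz": 0, "spin": 0},
  {"dx": -2, "dy": 0, "dz": 0, "spin": 0},
  {"dx": 0, "dy": 0, "dz": 0, "spin": 0},
  {"dx": 0, "dy": 0, "dz": 0, "spin": 0},
])

```text
time: 3.35
ee_pos: [0.4792, -0.0968, 0.4046]
eef_rot: [0.678, 0.735, 0.0, -0.0]
ft_force: [0.0, 0.1, 0.1]
width: 0.087
grip_force: 0.0
```

Run:
```python
from h import *
import pickle
to([0.478,-.072,.067])
c=cam('wrist'); pickle.dump(c,open('w3.pkl','wb')); save(c,'w3')
```

```text
g [ 0.4791 -0.0967  0.2406] x [-0.081  0.997  0.   ] z [-0.  0. -1.] d cm [ 2.47  0.09 17.37] t 3.35
```

View pics/w3.png

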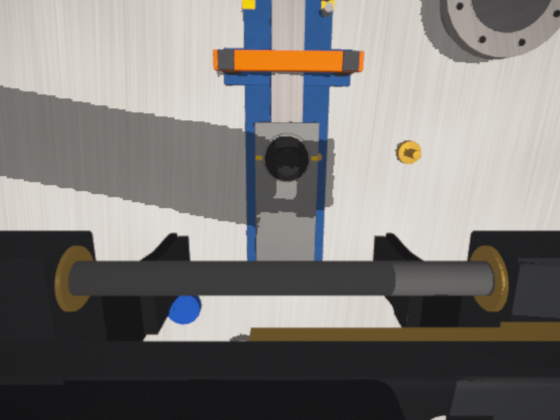

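The wrist view shows the cap at (287,158) and carrier stripes at (259,158) and (317,158). The bridge is at (290,61), station stripes at (249,4) and (327,7), and the screw at (409,152).

Run:
```python
from h import *
import pickle
c=pickle.load(open('w3.pkl','rb')); im=c['img']
hsv=cv2.cvtColor(im,cv2.COLOR_RGB2HSV); H,S,V=[hsv[...,i].astype(int) for i in range(3)]
def comps(m,x0,y0,x1,y1,amin):
    z=np.zeros(m.shape,np.uint8); z[y0:y1,x0:x1]=m[y0:y1,x0:x1]
    n,l,s,ce=cv2.connectedComponentsWithStats(z); return [(ce[i],s[i],(l==i).astype(np.uint8)) for i in range(1,n) if s[i][4]>=amin]
P=[]
for ce,s,_ in comps((H>18)&(H<34)&(S>120)&(V>60),250,145,326,170,4): p=onz(c,*ce,.034); P.append(p); print('str',ce,s,p.round(4))
print('pocket',np.mean(P,0).round(4))
for ce,s,m in comps(V<48,262,130,312,184,100):
    q=cv2.minEnclosingCircle(cv2.findNonZero(m)); print('cap',ce,s,q,'foot',onz(c,*q[0],.045).round(4))
print([list(im[r,286]) [0] for r in range(128,186,3)])
o=(H>5)&(H<18)&(S>180)&(V>120)
for ce,s,m in comps(o,200,40,380,80,100): print('bar',cv2.minAreaRect(cv2.findNonZero(m)),onz(c,*ce,.06).round(4))
to([.4785,-.073,.067])
```

```text
str [315.71428571 157.51020408] [311 154  10   7  49] [ 0.5109 -0.073   0.034 ]
str [258.5 157.5] [256 156   6   4  24] [ 0.4563 -0.0775  0.034 ]
pocket [ 0.4836 -0.0752  0.034 ]
cap [286.06828194 157.44126285] [ 265  137   44   43 1362] ((286.4436340332031, 158.3237762451172), 22.276168823242188) foot [ 0.4827 -0.0746  0.045 ]
[np.uint8(157), np.uint8(156), np.uint8(150), np.uint8(49), np.uint8(43), np.uint8(44), np.uint8(40), np.uint8(33), np.uint8(31), np.uint8(30), np.uint8(31), np.uint8(32), np.uint8(29), np.uint8(52), np.uint8(52), np.uint8(51), np.uint8(42), np.uint8(40), np.uint8(133), np.uint8(153)]
bar ((287.9591979980469, 60.42809295654297), (108.13519287109375, 20.4271240234375), 0.6820604205131531) [0.4765 0.0086 0.06  ]
g [ 0.4792 -0.096   0.2406] x [-0.082  0.997  0.   ] z [-0.  0. -1.] d cm [ 2.29  0.12 17.36] t 3.4
```

move_arm([
  {"dx": 1.1, "dy": 0.25, "dz": 2, "spin": 0},
  {"dx": 1.0, "dy": 0.2, "dz": 3, "spin": 0},
  {"dx": 0, "dy": 0, "dz": 4, "spin": 0},
  {"dx": 0, "dy": 0, "dz": 4, "spin": 0},
  {"dx": 0, "dy": 0, "dz": 3, "spin": 0},
  {"dx": 0, "dy": 0, "dz": 1.3, "spin": 0},
  {"dx": 0, "dy": 0, "dz": 0, "spin": 0},
])

```text
time: 4.1
ee_pos: [0.4816, -0.0747, 0.2306]
eef_rot: [0.678, 0.735, -0.001, -0.001]
ft_force: [-0.2, -0.3, 0.9]
width: 0.087
grip_force: 0.0
```

move_arm([
  {"dx": 0, "dy": 0, "dz": 0, "spin": 0},
  {"dx": 0, "dy": 0, "dz": 0, "spin": 0},
  {"dx": 0, "dy": 0, "dz": 0, "spin": 0},
  {"dx": 0, "dy": 0, "dz": 0, "spin": 0},
  {"dx": 0, "dy": 0, "dz": 0, "spin": 0},
  {"dx": 0, "dy": 0, "dz": 0, "spin": 0},
  {"dx": 0, "dy": 0, "dz": 0, "spin": 0},
  {"dx": 0, "dy": 0, "dz": 0, "spin": 0},
], claw=1.5, squeeze=15)

```text
time: 4.9
ee_pos: [0.482, -0.0757, 0.2317]
eef_rot: [0.678, 0.735, 0.0, -0.0]
ft_force: [0.0, -0.6, 0.1]
width: 0.0311
grip_force: 0.0
```

move_arm([
  {"dx": 0, "dy": 0, "dz": 0, "spin": 0},
  {"dx": 0, "dy": 0, "dz": 0, "spin": 0},
  {"dx": 0, "dy": 0, "dz": 0, "spin": 0},
  {"dx": 0, "dy": 0, "dz": 0, "spin": 0},
])

```text
time: 5.3
ee_pos: [0.482, -0.0757, 0.2317]
eef_rot: [0.678, 0.735, 0.0, -0.0]
ft_force: [0.1, -0.5, -0.1]
width: 0.0237
grip_force: 15.0
```

move_arm([
  {"dx": 0, "dy": 0, "dz": -1, "spin": 0},
  {"dx": 0, "dy": 0, "dz": -3, "spin": 0},
  {"dx": 0, "dy": 0, "dz": -3, "spin": 0},
  {"dx": 1, "dy": 0, "dz": -2, "spin": 0},
  {"dx": 3, "dy": 0.2, "dz": 0, "spin": 0},
  {"dx": 4, "dy": 0.2, "dz": 0, "spin": 0},
  {"dx": 4, "dy": 0.2, "dz": 0, "spin": 0},
  {"dx": 4, "dy": 0.2, "dz": 0, "spin": 0},
  {"dx": 4, "dy": 0.2, "dz": 0, "spin": 0},
  {"dx": 4, "dy": 0.2, "dz": 0, "spin": 0},
  {"dx": 4, "dy": 0.2, "dz": 0, "spin": 0},
  {"dx": 4, "dy": 0.2, "dz": 0, "spin": 0},
])

```text
time: 6.5
ee_pos: [0.4721, 0.246, 0.3226]
eef_rot: [0.678, 0.735, 0.0, 0.0]
ft_force: [0.9, -0.6, -0.7]
width: 0.0234
grip_force: 15.0
```

move_arm([
  {"dx": 3, "dy": 0.15, "dz": 0, "spin": 0},
  {"dx": 1.5, "dy": 0, "dz": 0, "spin": 0},
  {"dx": 0, "dy": 0, "dz": 2, "spin": 0},
  {"dx": 0, "dy": 0, "dz": 3, "spin": 0},
  {"dx": 0, "dy": 0, "dz": 3, "spin": 0},
  {"dx": 0, "dy": 0, "dz": 1.5, "spin": 0},
  {"dx": 0, "dy": 0, "dz": 0.5, "spin": 0},
  {"dx": 0, "dy": 0, "dz": 0, "spin": 0},
  {"dx": 0, "dy": 0, "dz": 0, "spin": 0},
])

```text
time: 7.4
ee_pos: [0.4708, 0.2897, 0.2232]
eef_rot: [0.678, 0.735, 0.001, 0.0]
ft_force: [0.4, 0.4, -0.2]
width: 0.0238
grip_force: 15.0
```

move_arm([
  {"dx": 0, "dy": -0.1, "dz": 0.4, "spin": 0},
  {"dx": 0, "dy": 0, "dz": 0.2, "spin": 0},
  {"dx": 0, "dy": 0, "dz": 0, "spin": 0},
  {"dx": 0, "dy": 0, "dz": 0, "spin": 0},
])

```text
time: 7.8
ee_pos: [0.4693, 0.2895, 0.2159]
eef_rot: [0.678, 0.735, 0.0, -0.0]
ft_force: [0.8, 0.4, -1.0]
width: 0.0237
grip_force: 15.0
```

move_arm([
  {"dx": 0, "dy": 0, "dz": 0, "spin": 0},
  {"dx": 0, "dy": 0, "dz": 0, "spin": 0},
  {"dx": 0, "dy": 0, "dz": 0, "spin": 0},
  {"dx": 0, "dy": 0, "dz": 0, "spin": 0},
  {"dx": 0, "dy": 0, "dz": -1, "spin": 0},
  {"dx": 0, "dy": 0, "dz": -3, "spin": 0},
  {"dx": 0, "dy": 0, "dz": -4, "spin": 0},
  {"dx": -1, "dy": 0, "dz": -4, "spin": 0},
  {"dx": -3, "dy": 0, "dz": -4, "spin": 0},
  {"dx": -4, "dy": 0, "dz": -2, "spin": 0},
  {"dx": -5, "dy": 0, "dz": 0, "spin": 0},
  {"dx": -5, "dy": 0, "dz": 0, "spin": 0},
], claw=6)

```text
time: 9.0
ee_pos: [0.4835, 0.1082, 0.3974]
eef_rot: [0.678, 0.735, 0.001, 0.0]
ft_force: [1.0, -0.6, -0.4]
width: 0.0599
grip_force: 0.0
```

Run:
```python
from h import *
import pickle
c=cam('top'); pickle.dump(c,open('t1.pkl','wb')); save(c,'t1'); to([.45,-.313,.022])
c2=cam('side')
a=c['img'][180:270,160:300]; b=c2['img'][130:230,200:320]
A=cv2.resize(a,(560,360)); B=cv2.resize(b,(432,360))[:, :230]
cv2.imwrite('pics/t1c.png',cv2.cvtColor(np.hstack([A,B]),cv2.COLOR_RGB2BGR))
```

```text
g [0.4847 0.0989 0.2333] x [-0.071  0.998 -0.001] z [ 0.002 -0.001 -1.   ] d cm [-40.81  -6.41  21.17] t 9.05
```

View pics/t1c.png

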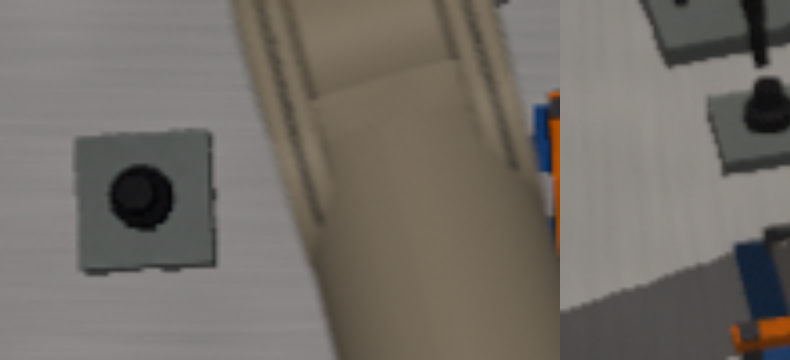

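The left panel shows the cap upright at (142,197), well inside the resin block (75–215, 130–272). Next, the shim.

move_arm([
  {"dx": -2.3, "dy": -0.4, "dz": 0, "spin": 0},
  {"dx": -4, "dy": -0.6, "dz": 0, "spin": 0},
  {"dx": -4.4, "dy": -0.7, "dz": 0, "spin": 0},
  {"dx": -4.4, "dy": -0.7, "dz": 0, "spin": 0},
  {"dx": -4.4, "dy": -0.7, "dz": 0, "spin": 0},
  {"dx": -4.4, "dy": -0.7, "dz": 0, "spin": 0},
  {"dx": -4.4, "dy": -0.7, "dz": 0, "spin": 0},
  {"dx": -4.4, "dy": -0.7, "dz": 0, "spin": 0},
  {"dx": -4.4, "dy": -0.7, "dz": 0, "spin": 0},
  {"dx": -4, "dy": -0.4, "dz": 2, "spin": 0},
  {"dx": -2, "dy": 0, "dz": 2, "spin": 0},
  {"dx": 0, "dy": 0, "dz": 0, "spin": 0},
])

```text
time: 10.3
ee_pos: [0.454, -0.3268, 0.3539]
eef_rot: [0.68, 0.733, -0.001, -0.001]
ft_force: [-0.8, 1.0, -0.5]
width: 0.0599
grip_force: 0.0
```

Run:
```python
from h import *
import pickle
c=cam('wrist'); pickle.dump(c,open('w4.pkl','wb')); im=c['img']
hsv=cv2.cvtColor(im,cv2.COLOR_RGB2HSV); H,S,V=[hsv[...,i].astype(int) for i in range(3)]
m=(((H<8)|(H>172))&(S>150)&(V>60)).astype(np.uint8)
n,l,s,ce=cv2.connectedComponentsWithStats(m)
for i in range(1,n):
    if s[i][4]>40:
        q=cv2.minEnclosingCircle(cv2.findNonZero((l==i).astype(np.uint8))); p=onz(c,*ce[i],.012); print(ce[i],s[i],q,p.round(4)); to([p[0],p[1],.0227])
```

```text
[349.13028169  11.83714789] [ 326    0   49   26 1136] ((350.0, 11.5), 26.613065719604492) [ 0.4966 -0.1819  0.012 ]
g [ 0.4543 -0.3255  0.1911] x [-0.077  0.997  0.   ] z [-0.002  0.    -1.   ] d cm [13.99  5.37 16.83] t 10.35
[280.47175573 170.29923664] [263 153  36  36 655] ((280.5, 170.42857360839844), 17.86081314086914) [ 0.4515 -0.3136  0.012 ]
g [ 0.4543 -0.3255  0.1911] x [-0.077  0.997  0.   ] z [-0.002  0.    -1.   ] d cm [ 1.2  -0.14 16.84] t 10.35
```

move_arm([
  {"dx": 0.6, "dy": -0.1, "dz": 2, "spin": 0},
  {"dx": 0.6, "dy": -0.1, "dz": 4, "spin": 0},
  {"dx": 0, "dy": 0, "dz": 4, "spin": 0},
  {"dx": 0, "dy": 0, "dz": 3.5, "spin": 0},
  {"dx": 0, "dy": 0, "dz": 2, "spin": 0},
  {"dx": 0, "dy": 0, "dz": 0.8, "spin": 0},
  {"dx": 0, "dy": 0, "dz": 0, "spin": 0},
  {"dx": 0, "dy": 0, "dz": 0, "spin": 0},
  {"dx": 0, "dy": 0, "dz": 0, "spin": 0},
])

```text
time: 11.25
ee_pos: [0.453, -0.3129, 0.1942]
eef_rot: [0.678, 0.735, 0.001, 0.001]
ft_force: [0.2, 0.4, 0.0]
width: 0.0599
grip_force: 0.0
```

Run:
```python
from h import *
to([.4515,-.3136,.0227])
```

```text
g [ 0.4534 -0.313   0.0302] x [-0.08   0.997 -0.001] z [ 0.002 -0.    -1.   ] d cm [-0.04 -0.19  0.75] t 11.25
```

move_arm([
  {"dx": 0, "dy": -0.1, "dz": 0.4, "spin": 0},
  {"dx": 0, "dy": 0, "dz": 0.3, "spin": 0},
  {"dx": 0, "dy": 0, "dz": 0, "spin": 0},
  {"dx": 0, "dy": 0, "dz": 0, "spin": 0},
])

```text
time: 11.65
ee_pos: [0.4513, -0.3129, 0.1856]
eef_rot: [0.678, 0.735, -0.0, -0.0]
ft_force: [-0.5, 0.8, -1.0]
width: 0.0605
grip_force: 0.0
```

Run:
```python
from h import *
to([.4515,-.3136,.0230])
```

```text
g [ 0.4512 -0.3129  0.0216] x [-0.08   0.997  0.   ] z [-0.  0. -1.] d cm [-0.07  0.02 -0.14] t 11.65
```

move_arm([
  {"dx": -0.1, "dy": 0, "dz": -0.15, "spin": 0},
  {"dx": 0, "dy": 0, "dz": 0, "spin": 0},
  {"dx": 0, "dy": 0, "dz": 0, "spin": 0},
  {"dx": 0, "dy": 0, "dz": 0, "spin": 0},
  {"dx": 0, "dy": 0, "dz": 0, "spin": 0},
  {"dx": 0, "dy": 0, "dz": 0, "spin": 0},
], claw=3, squeeze=25)

```text
time: 12.25
ee_pos: [0.4514, -0.3139, 0.1873]
eef_rot: [0.678, 0.735, 0.0, 0.0]
ft_force: [-0.8, -0.0, 1.9]
width: 0.0391
grip_force: 25.0
```

Run:
```python
from h import *
to([.482,-.0748,.10])
print(telemetry.read_state()['grip_force'],telemetry.read_state()['width'])
```

```text
g [ 0.4515 -0.3139  0.0233] x [-0.08   0.997  0.   ] z [ 0.  0. -1.] d cm [23.59  4.95 -7.67] t 12.25
25.000110268592834 0.0390526806910522
```

move_arm([
  {"dx": 0, "dy": 0, "dz": -1, "spin": 0},
  {"dx": 0, "dy": 0, "dz": -3, "spin": 0},
  {"dx": 0, "dy": 0, "dz": -4, "spin": 0},
  {"dx": 1, "dy": 0.2, "dz": -2, "spin": 0},
  {"dx": 3, "dy": 0.6, "dz": 0, "spin": 0},
  {"dx": 4, "dy": 0.9, "dz": 0, "spin": 0},
  {"dx": 4, "dy": 0.9, "dz": 0, "spin": 0},
  {"dx": 4, "dy": 0.9, "dz": 0, "spin": 0},
  {"dx": 4, "dy": 0.8, "dz": 0, "spin": 0},
  {"dx": 2.6, "dy": 0.5, "dz": 0, "spin": 0},
  {"dx": 1, "dy": 0.15, "dz": 0, "spin": 0},
  {"dx": 0, "dy": 0, "dz": 0, "spin": 0},
])

```text
time: 13.45
ee_pos: [0.482, -0.0738, 0.2875]
eef_rot: [0.677, 0.736, 0.0, -0.0]
ft_force: [-0.4, -0.9, -1.6]
width: 0.039
grip_force: 25.0
```

Run:
```python
from h import *
import pickle
to([.4825,-.0750,.0545])
c=cam('side'); save(c,'s2'); pickle.dump(c,open('s2.pkl','wb'))
```

```text
g [ 0.482  -0.0737  0.1235] x [-0.082  0.997  0.   ] z [ 0.  0. -1.] d cm [-0.14  0.04  6.9 ] t 13.45
```

move_arm([
  {"dx": -0.1, "dy": 0, "dz": 1.5, "spin": 0},
  {"dx": 0, "dy": 0, "dz": 2, "spin": 0},
  {"dx": 0, "dy": 0, "dz": 1.5, "spin": 0},
  {"dx": 0, "dy": 0, "dz": 0.8, "spin": 0},
  {"dx": 0, "dy": 0, "dz": 0.3, "spin": 0},
  {"dx": 0, "dy": 0, "dz": 0, "spin": 0},
  {"dx": 0, "dy": 0, "dz": 0, "spin": 0},
])

```text
time: 14.2
ee_pos: [0.4822, -0.0761, 0.2268]
eef_rot: [0.678, 0.735, 0.0, 0.0]
ft_force: [-0.3, -0.1, -0.5]
width: 0.0389
grip_force: 25.0
```

Run:
```python
from h import *
to([.4825,-.0750,.0545])
```

```text
g [ 0.4824 -0.0761  0.0628] x [-0.079  0.997 -0.   ] z [ 0.001  0.    -1.   ] d cm [0.11 0.02 0.83] t 14.2
```

move_arm([
  {"dx": 0.1, "dy": 0, "dz": 0.3, "spin": 0},
  {"dx": 0, "dy": 0, "dz": 0.25, "spin": 0},
  {"dx": 0, "dy": 0, "dz": 0.15, "spin": 0},
  {"dx": 0, "dy": 0, "dz": 0, "spin": 0},
  {"dx": 0, "dy": 0, "dz": 0, "spin": 0},
])

```text
time: 14.7
ee_pos: [0.4819, -0.0747, 0.2192]
eef_rot: [0.678, 0.735, -0.0, -0.0]
ft_force: [-0.0, -0.9, -1.0]
width: 0.0389
grip_force: 25.0
```

Run:
```python
from h import *
to([.4825,-.0750,.0545])
```

```text
g [ 0.4819 -0.0747  0.0552] x [-0.08   0.997  0.   ] z [-0.  0. -1.] d cm [-0.04  0.06  0.07] t 14.7
```

move_arm([
  {"dx": 0, "dy": 0, "dz": 0.06, "spin": 0},
  {"dx": 0, "dy": 0, "dz": 0, "spin": 0},
  {"dx": 0, "dy": 0, "dz": 0, "spin": 0},
  {"dx": 0, "dy": 0, "dz": 0, "spin": 0},
  {"dx": 0, "dy": 0, "dz": -1, "spin": 0},
  {"dx": 0, "dy": 0, "dz": -3, "spin": 0},
  {"dx": 0, "dy": 0, "dz": -4, "spin": 0},
  {"dx": -2, "dy": 0, "dz": -4, "spin": 0},
  {"dx": -2, "dy": 0, "dz": -3, "spin": 0},
  {"dx": 0, "dy": 0, "dz": -1, "spin": 0},
  {"dx": 0, "dy": 0, "dz": 0, "spin": 0},
], claw=6)

```text
time: 15.8
ee_pos: [0.4853, -0.1149, 0.3801]
eef_rot: [0.679, 0.734, 0.001, 0.001]
ft_force: [-0.5, 0.2, 0.2]
width: 0.0602
grip_force: 0.0
```

Run:
```python
from h import *
import pickle
to([.482+.115*.08,-.075-.115*.997,.058])
c=cam('wrist'); pickle.dump(c,open('w5.pkl','wb')); im=c['img']
d=cam('side'); 
u,v=proj(d,[.482,-.075,.04]).astype(int)
A=cv2.resize(im[90:250,200:380],(540,480)); B=cv2.resize(d['img'][v-40:v+40,u-20:u+20],(240,480))
cv2.imwrite('pics/w5c.png',cv2.cvtColor(np.hstack([A,B]),cv2.COLOR_RGB2BGR))
```

```text
g [ 0.4857 -0.1148  0.2161] x [-0.079  0.997  0.001] z [ 0.003  0.001 -1.   ] d cm [-7.52 -0.09 15.81] t 15.8
```

View pics/w5c.png

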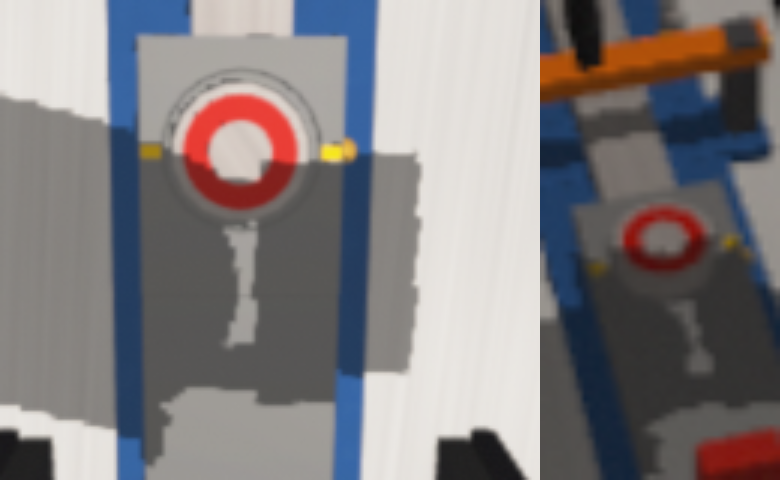

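The shim lies flat and centred in the pocket, with the ring at (240,152) between the stripes. Next, the post.

move_arm([
  {"dx": -2.5, "dy": 0, "dz": 0, "spin": 0},
  {"dx": -3, "dy": -0.1, "dz": 2, "spin": 0},
  {"dx": -2, "dy": 0, "dz": 3.5, "spin": 0},
  {"dx": 0, "dy": 0, "dz": 4, "spin": 0},
  {"dx": 0, "dy": 0, "dz": 3, "spin": 0},
  {"dx": 0, "dy": 0, "dz": 2, "spin": 0},
  {"dx": 0, "dy": 0, "dz": 0.8, "spin": 0},
  {"dx": 0, "dy": 0, "dz": 0, "spin": 0},
  {"dx": 0, "dy": 0, "dz": 0, "spin": 0},
])

```text
time: 16.8
ee_pos: [0.4903, -0.1892, 0.226]
eef_rot: [0.678, 0.735, 0.0, 0.0]
ft_force: [0.1, 0.1, -0.3]
width: 0.0603
grip_force: 0.0
```

Run:
```python
from h import *
to([.482+.115*.08,-.075-.115*.997,.058])
```

```text
g [ 0.4903 -0.1893  0.062 ] x [-0.08   0.997 -0.   ] z [ 0. -0. -1.] d cm [-0.05  0.08  0.4 ] t 16.8
```

move_arm([
  {"dx": 0, "dy": 0.05, "dz": 0.35, "spin": 0},
  {"dx": 0, "dy": 0, "dz": 0, "spin": 0},
  {"dx": 0, "dy": 0, "dz": 0, "spin": 0},
  {"dx": 0, "dy": 0, "dz": 0, "spin": 0},
  {"dx": 0, "dy": 0, "dz": 0, "spin": 0},
  {"dx": 0, "dy": 0, "dz": 0, "spin": 0},
  {"dx": 0, "dy": 0, "dz": 0, "spin": 0},
  {"dx": 0, "dy": 0, "dz": 0, "spin": 0},
], claw=2, squeeze=15)

```text
time: 17.6
ee_pos: [0.4905, -0.1894, 0.2223]
eef_rot: [0.678, 0.735, 0.0, -0.0]
ft_force: [-3.6, 0.5, 6.5]
width: 0.0298
grip_force: 15.0
```

move_arm([
  {"dx": 0.5, "dy": 0, "dz": 0, "spin": 0},
  {"dx": 1, "dy": 0, "dz": 0, "spin": 0},
  {"dx": 1.2, "dy": 0, "dz": 0, "spin": 0},
  {"dx": 1.2, "dy": 0, "dz": 0, "spin": 0},
  {"dx": 1.2, "dy": 0, "dz": 0, "spin": 0},
  {"dx": 1.2, "dy": 0, "dz": 0, "spin": 0},
  {"dx": 1.2, "dy": 0, "dz": 0, "spin": 0},
  {"dx": 1.2, "dy": 0, "dz": 0, "spin": 0},
  {"dx": 1.2, "dy": 0, "dz": 0, "spin": 0},
  {"dx": 1, "dy": 0, "dz": 0, "spin": 0},
  {"dx": 0.6, "dy": 0, "dz": 0, "spin": 0},
  {"dx": 0, "dy": 0, "dz": 0, "spin": 0},
], squeeze=25)

```text
time: 18.8
ee_pos: [0.4819, -0.0729, 0.2223]
eef_rot: [0.678, 0.735, 0.001, 0.0]
ft_force: [5.2, 1.5, 1.4]
width: 0.0301
grip_force: 25.0
```

Run:
```python
from h import *
to([.4905-.14*.08,-.1894+.14*.997,.058])
```

```text
g [ 0.4821 -0.0728  0.0583] x [-0.082  0.997  0.001] z [ 0.001  0.001 -1.   ] d cm [ 2.31 -0.09  0.03] t 18.8
```

move_arm([
  {"dx": 0.5, "dy": -0.05, "dz": 0, "spin": 0},
  {"dx": 0.6, "dy": 0, "dz": 0, "spin": 0},
  {"dx": 0.5, "dy": 0, "dz": 0, "spin": 0},
  {"dx": 0.4, "dy": 0, "dz": 0, "spin": 0},
  {"dx": 0.2, "dy": 0, "dz": 0, "spin": 0},
  {"dx": 0, "dy": 0, "dz": 0, "spin": 0},
  {"dx": 0, "dy": 0, "dz": 0, "spin": 0},
])

```text
time: 19.5
ee_pos: [0.48, -0.0515, 0.2223]
eef_rot: [0.678, 0.735, 0.001, 0.001]
ft_force: [10.6, 2.9, -4.2]
width: 0.0299
grip_force: 25.0
```

Run:
```python
from h import *
to([.4905-.14*.08,-.1894+.14*.997,.058])
```

```text
g [ 0.4805 -0.0514  0.0583] x [-0.081  0.997  0.001] z [ 0.003  0.001 -1.   ] d cm [ 0.17 -0.11  0.03] t 19.5
```

move_arm([
  {"dx": 0.1, "dy": 0.1, "dz": 0, "spin": 0},
  {"dx": 0.06, "dy": 0, "dz": 0, "spin": 0},
  {"dx": 0, "dy": 0, "dz": 0, "spin": 0},
  {"dx": 0, "dy": 0, "dz": 0, "spin": 0},
])

```text
time: 19.9
ee_pos: [0.4803, -0.0507, 0.2223]
eef_rot: [0.678, 0.735, 0.001, 0.0]
ft_force: [4.6, 0.7, 0.2]
width: 0.0298
grip_force: 25.0
```

move_arm([
  {"dx": 0, "dy": 0, "dz": 0, "spin": 0},
  {"dx": 0, "dy": 0, "dz": 0, "spin": 0},
  {"dx": 0, "dy": 0, "dz": 0, "spin": 0},
  {"dx": 0, "dy": 0, "dz": 0, "spin": 0},
  {"dx": 0, "dy": 0, "dz": 0, "spin": 0},
  {"dx": 0, "dy": 0, "dz": -2, "spin": 0},
  {"dx": 0, "dy": 0, "dz": -3, "spin": 0},
  {"dx": 0, "dy": 0, "dz": -3, "spin": 0},
  {"dx": 2, "dy": 0, "dz": -3, "spin": 0},
  {"dx": 3, "dy": 0, "dz": -3, "spin": 0},
  {"dx": 3, "dy": 0, "dz": -2, "spin": 0},
  {"dx": 0, "dy": 0, "dz": 0, "spin": 0},
], claw=6)

```text
time: 21.1
ee_pos: [0.4739, 0.0323, 0.3846]
eef_rot: [0.676, 0.737, 0.002, 0.0]
ft_force: [-0.4, 0.7, -0.3]
width: 0.06
grip_force: 0.0
```

Run:
```python
from h import *
import pickle
to([.471,.065,.055])
c=cam('wrist'); pickle.dump(c,open('w6.pkl','wb')); im=c['img']; save(c,'w6')
hsv=cv2.cvtColor(im,cv2.COLOR_RGB2HSV); H,S,V=[hsv[...,i].astype(int) for i in range(3)]
for nm,m,z in (('red',((H<8)|(H>172))&(S>150)&(V>60),.043),('yel',(H>18)&(H<34)&(S>120)&(V>60),.034)):
    n,l,s,ce=cv2.connectedComponentsWithStats(m.astype(np.uint8))
    for i in range(1,n):
        if s[i][4]>20 and s[i][1]<255: print(nm,ce[i].round(1),s[i],onz(c,*ce[i],z).round(4), onz(c,*ce[i],.01).round(4))
```

```text
g [0.4745 0.0328 0.2206] x [-0.085  0.996  0.003] z [ 0.004  0.003 -1.   ] d cm [ 3.2  -0.13 16.56] t 21.1
red [280.4 150.5] [263 133  36  37 669] [0.4722 0.064  0.043 ] [0.4726 0.0604 0.01  ]
yel [244.4 147.1] [237 142  18  11 129] [0.4399 0.0633 0.034 ] [0.4379 0.0608 0.01  ]
yel [315.9 149.6] [307 145  18   9  95] [0.504  0.0666 0.034 ] [0.5066 0.0642 0.01  ]
yel [128.8 278.6] [118 246  28  66 955] [ 0.335  -0.0742  0.034 ] [ 0.3253 -0.0868  0.01  ]
yel [433.5 278.7] [417 246  28  66 945] [ 0.6332 -0.0494  0.034 ] [ 0.6452 -0.0602  0.01  ]
```

View pics/w6.png

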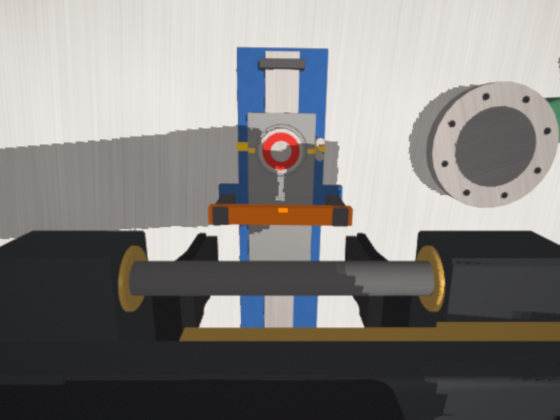

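The shim ring is at (280,150), with the carrier stripes beside it in line with the base stripes at (241,147) and (320,149). The front of the carrier is clear of the end stop, so it sits in the station detent. Next, lift the shim.

move_arm([
  {"dx": 1.6, "dy": 0, "dz": 0, "spin": 0},
  {"dx": 1.5, "dy": -0.05, "dz": 2, "spin": 0},
  {"dx": 0, "dy": 0, "dz": 4, "spin": 0},
  {"dx": 0, "dy": 0, "dz": 4, "spin": 0},
  {"dx": 0, "dy": 0, "dz": 3, "spin": 0},
  {"dx": 0, "dy": 0, "dz": 1.5, "spin": 0},
  {"dx": 0, "dy": 0, "dz": 0.5, "spin": 0},
  {"dx": 0, "dy": 0, "dz": 0, "spin": 0},
  {"dx": 0, "dy": 0, "dz": 0, "spin": 0},
])

```text
time: 22.05
ee_pos: [0.471, 0.059, 0.2328]
eef_rot: [0.679, 0.735, 0.0, 0.0]
ft_force: [-0.0, -0.5, -0.4]
width: 0.0598
grip_force: 0.0
```

Run:
```python
from h import *
to([.4715,.0645,.0548])
```

```text
g [0.4711 0.059  0.0688] x [-0.079  0.997  0.   ] z [ 0.001  0.    -1.   ] d cm [0.54 0.08 1.4 ] t 22.05
```

move_arm([
  {"dx": 0.5, "dy": 0.08, "dz": 0.2, "spin": 0},
  {"dx": 0, "dy": 0, "dz": 0.5, "spin": 0},
  {"dx": 0, "dy": 0, "dz": 0.4, "spin": 0},
  {"dx": 0, "dy": 0, "dz": 0.2, "spin": 0},
  {"dx": 0, "dy": 0, "dz": 0, "spin": 0},
  {"dx": 0, "dy": 0, "dz": 0, "spin": 0},
])

```text
time: 22.65
ee_pos: [0.4711, 0.0644, 0.2191]
eef_rot: [0.678, 0.735, -0.0, 0.0]
ft_force: [0.5, -0.0, -0.9]
width: 0.0599
grip_force: 0.0
```

Run:
```python
from h import *
to([.4715,.0645,.0548])
```

```text
g [0.4711 0.0644 0.0551] x [-0.08   0.997 -0.   ] z [-0. -0. -1.] d cm [0.01 0.05 0.03] t 22.65
```

move_arm([
  {"dx": 0, "dy": 0.04, "dz": 0, "spin": 0},
  {"dx": 0, "dy": 0, "dz": 0, "spin": 0},
  {"dx": 0, "dy": 0, "dz": 0, "spin": 0},
  {"dx": 0, "dy": 0, "dz": 0, "spin": 0},
  {"dx": 0, "dy": 0, "dz": 0, "spin": 0},
  {"dx": 0, "dy": 0, "dz": 0, "spin": 0},
], claw=3, squeeze=25)

```text
time: 23.25
ee_pos: [0.4715, 0.0645, 0.2192]
eef_rot: [0.678, 0.735, 0.0, 0.0]
ft_force: [0.4, 0.4, 0.3]
width: 0.0388
grip_force: 25.0
```

Run:
```python
from h import *
import pickle
s=telemetry.read_state(); print(s['grip_force'],s['width'])
to([.656,.0845,.12])
c=pickle.load(open('w6.pkl','rb'))
# dark circle in w6 view: ellipse fit
V=c['img'].max(2); m=np.zeros(V.shape,np.uint8); m[95:200,445:545]=(V[95:200,445:545]<125)
n,l,st_,ce=cv2.connectedComponentsWithStats(m)
i=1+np.argmax(st_[1:,4]); 
e=cv2.fitEllipse(max(cv2.findContours((l==i).astype(np.uint8),0,1)[0],key=len)); print(st_[i],e,onz(c,*e[0],.045).round(4))
```

```text
25.000032484531403 0.038767375122135385
g [0.4715 0.0645 0.0552] x [-0.08   0.997  0.   ] z [ 0.  0. -1.] d cm [ 0.52 18.55 -6.48] t 23.25
[ 455  106   81   80 4991] ((495.2099609375, 146.045166015625), (73.28616333007812, 84.75630187988281), 46.5612678527832) [0.6578 0.0839 0.045 ]
```

move_arm([
  {"dx": 0, "dy": 0, "dz": -0.5, "spin": 0},
  {"dx": 0, "dy": 0, "dz": -2, "spin": 0},
  {"dx": 0, "dy": 0, "dz": -3, "spin": 0},
  {"dx": 0, "dy": 0.5, "dz": -2, "spin": 0},
  {"dx": 0, "dy": 2.5, "dz": 0, "spin": 0},
  {"dx": 0.1, "dy": 4, "dz": 0, "spin": 0},
  {"dx": 0.1, "dy": 4, "dz": 0, "spin": 0},
  {"dx": 0.1, "dy": 4, "dz": 0, "spin": 0},
  {"dx": 0.1, "dy": 2.5, "dz": 0, "spin": 0},
  {"dx": 0, "dy": 1, "dz": 0, "spin": 0},
  {"dx": 0, "dy": 0, "dz": 0, "spin": 0},
  {"dx": 0, "dy": 0, "dz": 0, "spin": 0},
])

```text
time: 24.45
ee_pos: [0.6551, 0.0831, 0.294]
eef_rot: [0.678, 0.735, -0.0, -0.0]
ft_force: [-0.7, 0.1, -1.6]
width: 0.0386
grip_force: 25.0
```

Run:
```python
from h import *
to([.657,.0842,.0693]); s=telemetry.read_state(); print(s['grip_force'],s['width'])
```

```text
g [0.6549 0.083  0.13  ] x [-0.08   0.997 -0.   ] z [-0.001 -0.    -1.   ] d cm [0.1  0.22 6.07] t 24.45
24.999804496765137 0.038645490571110865
```

move_arm([
  {"dx": 0.1, "dy": 0.2, "dz": 1, "spin": 0},
  {"dx": 0, "dy": 0, "dz": 2, "spin": 0},
  {"dx": 0, "dy": 0, "dz": 1.5, "spin": 0},
  {"dx": 0, "dy": 0, "dz": 0.8, "spin": 0},
  {"dx": 0, "dy": 0, "dz": 0.2, "spin": 0},
  {"dx": 0, "dy": 0, "dz": 0, "spin": 0},
  {"dx": 0, "dy": 0, "dz": 0, "spin": 0},
])

```text
time: 25.15
ee_pos: [0.6577, 0.0844, 0.2399]
eef_rot: [0.678, 0.735, 0.0, 0.0]
ft_force: [0.5, 0.2, -1.5]
width: 0.0387
grip_force: 25.0
```

Run:
```python
from h import *
to([.657,.0842,.0693])
```

```text
g [0.6579 0.0844 0.0759] x [-0.08   0.997  0.   ] z [ 0.001  0.    -1.   ] d cm [-0.01 -0.09  0.66] t 25.15
```

move_arm([
  {"dx": 0, "dy": 0, "dz": 0.3, "spin": 0},
  {"dx": 0, "dy": 0, "dz": 0.2, "spin": 0},
  {"dx": 0, "dy": 0, "dz": 0.1, "spin": 0},
  {"dx": 0, "dy": 0, "dz": 0, "spin": 0},
  {"dx": 0, "dy": 0, "dz": 0, "spin": 0},
])

```text
time: 25.65
ee_pos: [0.6575, 0.0845, 0.2333]
eef_rot: [0.678, 0.735, 0.0, -0.0]
ft_force: [-2.2, 1.3, 1.9]
width: 0.0388
grip_force: 25.0
```

Run:
```python
from h import *
to([.657,.0842,.0693])
```

```text
g [0.6575 0.0845 0.0693] x [-0.08   0.997  0.   ] z [ 0.  0. -1.] d cm [-0.03 -0.05  0.  ] t 25.65
```

Contact at the expected height. I'll release and back off clear of the top view.

move_arm([
  {"dx": 0, "dy": 0, "dz": 0, "spin": 0},
  {"dx": 0, "dy": 0, "dz": 0, "spin": 0},
  {"dx": 0, "dy": 0, "dz": 0, "spin": 0},
  {"dx": 0, "dy": 0, "dz": 0, "spin": 0},
  {"dx": 0, "dy": 0, "dz": -1, "spin": 0},
  {"dx": 0, "dy": 0, "dz": -3, "spin": 0},
  {"dx": 0, "dy": 0, "dz": -4, "spin": 0},
  {"dx": -1, "dy": 0, "dz": -4, "spin": 0},
  {"dx": -4, "dy": 0, "dz": -3, "spin": 0},
  {"dx": -4, "dy": 0, "dz": -2, "spin": 0},
  {"dx": -4.5, "dy": 0, "dz": 0, "spin": 0},
  {"dx": -4.5, "dy": 0, "dz": 0, "spin": 0},
], claw=6.5)

```text
time: 26.85
ee_pos: [0.6718, -0.0966, 0.4051]
eef_rot: [0.678, 0.735, 0.001, 0.001]
ft_force: [0.1, 0.4, 0.4]
width: 0.0645
grip_force: 0.0
```

move_arm([
  {"dx": -4.5, "dy": 0, "dz": 0, "spin": 0},
  {"dx": -4.5, "dy": 0, "dz": 0, "spin": 0},
  {"dx": -4.5, "dy": 0, "dz": 0, "spin": 0},
  {"dx": -4.5, "dy": 0, "dz": 0, "spin": 0},
  {"dx": -3, "dy": 0, "dz": 0, "spin": 0},
  {"dx": -1, "dy": 0, "dz": 0, "spin": 0},
  {"dx": 0, "dy": 0, "dz": 0, "spin": 0},
])

```text
time: 27.55
ee_pos: [0.6888, -0.316, 0.4033]
eef_rot: [0.679, 0.734, -0.0, 0.0]
ft_force: [-0.1, 0.8, 0.2]
width: 0.0645
grip_force: 0.0
```

Run:
```python
from h import *
c=cam('top'); im=c['img']; d=cam('side')
A=cv2.resize(im[120:270,160:400],(480,300)); A2=cv2.resize(im[140:180,250:300],(480,290),interpolation=cv2.INTER_CUBIC)
B=cv2.resize(d['img'][140:320,220:380],(310,350))
o=np.zeros((590,790,3),np.uint8); o[:300,:480]=A; o[300:,:480]=A2; o[:350,480:]=B
cv2.imwrite('pics/end.png',cv2.cvtColor(o,cv2.COLOR_RGB2BGR))
```

```text
(no output)
```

View pics/end.png

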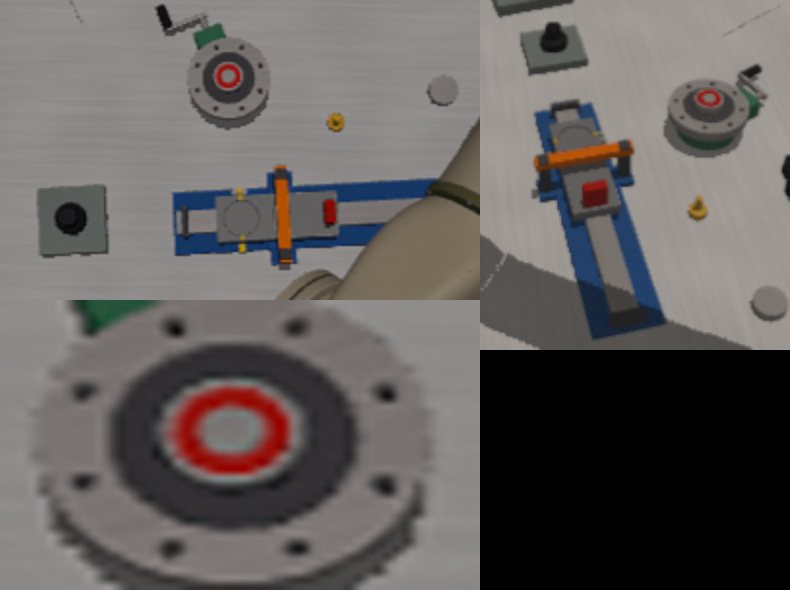

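The shim lies flat with the ring up inside the dark circle (230,430 in the enlargement). The carrier stripes are in line with the station marks (240,193 and 240,243), and the cap stands on the small block (70,218).

```bash
python3 -c "
from bench import job
print(job.close_job())"
```

```text
the job is handed in; nothing more can be done
None
```

I handed the job in at about 27.6 s on the robot clock: the cap stands upright on the small resin block, the carrier is in the station detent, and the red-ringed shim lies flat, ring up, inside the dark circle; I never touched the plain shims or the screw, and no verdict came back.

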